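Pin the scroll winder's drive head and hold its brake released

TASK

Make the scroll winder's drive head ready: first put the spare plain drive pin from the rack fully down into the one empty pocket of the head and let it go, leaving the headed stud where it is. Then take the release key from its stand, set its nose in the hub, turn it until its lugs slip into the keyways, and push it fully home against the brake spring until its collar meets the hub. Finish while still holding the key pressed fully down, with all four pins seated and nothing else on the table disturbed.

Things in the scene. Friction and masses are not known exactly. Their poses are not given: they have to be found in the camera images.
- drive_head: drive head of the scroll winder, fixed on the table at any yaw: grey square housing 150 x 150 mm, top face 50 mm above the table, four equal round pockets near its corners, a round steel hub 60 mm across in the middle. Origin: centre of its underside, on the table, on the hub's axis; z up. For its x axis see hub_mouth
- hub_mouth (a point): centre of the bore at the hub's top face, z = 56 mm. Bore 20 mm diameter; two opposite keyways 8.4 mm wide, out to 16 mm from the axis, over the whole depth. They lie along the drive head's x axis give or take 0.3 rad: the offset is not reported, see it or feel for it by turning the key under a light push. The hub's brake keeps it from turning (up to 1.5 N m)
- pocket0 (a point): mouth centre of one of the four pockets, on the housing's top face 50 mm above the table; hole 18 mm diameter with a 2 mm chamfer, 22 mm deep. Three of the pockets already hold a drive pin, one is empty (compare with the pins' places)
- pocket1 (a point): mouth centre of one of the four pockets, on the housing's top face 50 mm above the table; hole 18 mm diameter with a 2 mm chamfer, 22 mm deep. Three of the pockets already hold a drive pin, one is empty (compare with the pins' places)
- pocket2 (a point): mouth centre of one of the four pockets, on the housing's top face 50 mm above the table; hole 18 mm diameter with a 2 mm chamfer, 22 mm deep. Three of the pockets already hold a drive pin, one is empty (compare with the pins' places)
- pocket3 (a point): mouth centre of one of the four pockets, on the housing's top face 50 mm above the table; hole 18 mm diameter with a 2 mm chamfer, 22 mm deep. Three of the pockets already hold a drive pin, one is empty (compare with the pins' places)
- brake (a joint): brake plunger at the bottom of the hub's bore: 0 = up, grows in m as it is pressed down. Its top is 38 mm below the hub's face at 0; spring 6 N at the start, 10.2 N at 0.007 where the key's collar meets the hub's face. It springs back when not pressed; the key's weight alone does not move it
- key: release key, 108 mm tall, 0.14 to 0.28 kg, hanging upright in its stand by its collar. Origin: centre of the shaft's lower end, z up. Steel shaft 18 mm diameter, 45 long, nose tapering to 10 in the last 4 mm; two opposite lugs along x, 6 wide, out to 14 mm from the axis, 14 to 28 mm above the end; collar 44 mm diameter at 45 to 51 mm. A half turn fits just as well
- key_bow (a point): centre of the key's flat wooden bow, the place to grip it, 82 mm above the shaft's end: the bow is 44 mm wide along the key's x (in line with the lugs), 14 mm thick along its y (grip it across y) and 52 mm tall
- key_stand: fixed wooden block 70 x 70 x 60 mm high with a 32 mm hole in which the key hangs loosely by its collar; origin: centre of its underside
- rack: fixed dark wooden spares rack 100 (x) x 48 (y) x 26 mm high with two 18 mm holes 20 mm deep, 25 mm either side of its centre along x; one holds the spare pin, the other a headed stud, in either order; origin: centre of its underside
- spare: the spare: plain straight steel drive pin, 16 mm diameter, 55 tall, small chamfer at the foot; origin at the centre of its foot, z up its axis, 0.07 kg; stands in the rack, its foot 6 mm and its top 61 mm above the table
- stud: headed stud 55 mm tall, 16 mm shank with a wider head of 28 mm on top, in the rack's other hole: not a drive pin, leave it; origin at the centre of its foot
- pin0: plain straight steel drive pin, 16 mm diameter, 55 tall, small chamfer at the foot; origin at the centre of its foot, z up its axis; already in a pocket, foot 28 mm and top 83 mm above the table
- pin1: plain straight steel drive pin, 16 mm diameter, 55 tall, small chamfer at the foot; origin at the centre of its foot, z up its axis; already in a pocket, foot 28 mm and top 83 mm above the table
- pin2: plain straight steel drive pin, 16 mm diameter, 55 tall, small chamfer at the foot; origin at the centre of its foot, z up its axis; already in a pocket, foot 28 mm and top 83 mm above the table
- weight: bystander: small brass knobbed paperweight, 44 mm across, 40 high, sizes in mm; leave it alone; origin at the centre of its underside
- stone: bystander: marble block 50 x 30 x 22, sizes in mm; leave it alone; origin at the centre of its underside
- jar: bystander: lidded amber glass jar, 54 across, 62 high, sizes in mm; leave it alone; origin at the centre of its underside
- bowl: bystander: white bowl, 90 across, 45 high, sizes in mm; leave it alone; origin at the centre of its underside
- brush: bystander: paste brush lying flat, 190 long, sizes in mm; leave it alone; origin in it
- spool: bystander: wooden spool, 44 across, 42 high, sizes in mm; leave it alone; origin at the centre of its underside
- burnisher: bystander: flat bone-white folder 150 x 24 x 12 lying flat, sizes in mm; leave it alone; origin at the centre of its underside
There are look-alikes about, which are no part of the job. Leave any black, blue or pink look-alike of the key alone.

How it is judged:
By the outcome, as a careful person would: the job done as asked, in the order asked, and still so for the second after the job is handed in, while the arm keeps its last pose, push and grip.
It also fails if it takes over 64 s, if anything falls off the work surface, if the arm or the gripper's body presses on something with over 40 N, if the wrist force passes 120 N, or if a joint passes its speed limit or range.

ROBOT

A 6-joint arm with a two-finger parallel gripper is mounted at the origin on the work surface. World frame = base frame: x ahead of the robot, y to its left, z up, the work surface at z = 0. Lengths are in m, angles in degrees, forces in N, time in s.
With the tool pointing down it reaches from about 0.275 to 0.75 m from the base axis. Payload 10.2 kg.
Tool frame: the origin (TCP) lies at the very end of the fingers, on their centre line; the grasp point (between the pads) lies 19 mm behind it; y points along the fingers, x is the direction in which the jaws open and shut, and the axes are right-handed (so a half turn about y gives the same grasp; the last joint's range is limited). The gripper opens to 85 mm and grips with 20 to 120 N. Pads are 22 mm wide; open, the fingers measure 114 mm over their backs; the gripper's body (76 mm by 85 mm) begins 54 mm behind the grasp point. The pads swing forward as they close: fully open they stand 13 mm farther back than shut.
Start: joints at [62.372, 17.928, 85.812, -0, 76.261, -12.8], TCP at [0.134, 0.508, 0.231] pointing down, gripper open.
Joint ranges: [-168.41, 168.41], [-55.51, 124.54], [10.69, 146.95], [-70.63, 250.63], [1, 178], [-165.06, 165.06]. Speed limits (degrees/s): [136.94, 136.94, 172.46, 180, 180, 180].

INTERFACE

Orientations are given as a 3x3 rotation matrix whose columns are the frame's x, y, z axes.
In Python, from cell import robot, vision gives the robot as it stands.
- The arm moves only by the shell command python3 -m inch 'ROWS'. ROWS is JSON, one flat list of numbers, 7 for each row, row after row: the shift along the world's x, y, z in m, then the turn, a rotation vector about the world's x, y, z in degrees, then the finger opening in m, from 0 to 0.0854. A call has 1 to 20 rows; each row shifts and turns the pose as measured when the row begins; what a row does not reach is not made up. A row lasts 1/12 s, in which the tool goes at most 41.7 mm and 7.16 degrees, less where a joint would pass 70% of its speed; a pose out of reach is approached as far as the arm can. A call with a gripper value outside its range is refused whole. The fingers move at their own pace and stop on an object; the grip force is fixed at half the most. Time passes only in rows, so rows that do not move let the fingers close. It gives the time, the measured TCP pose, the force and the opening at its end, in the units of the state.
- robot.state(): the state, without advancing time (a new reading comes with each control period).
- vision.snapshot(name): name is "scene" or "top" or "wrist"; returns the picture (384x512x3 uint8, blue, green, red); there is no depth.
- vision.get_calibration(name): a dict with "intrinsics" (3x3 intrinsics, pixels), "rvec" (rotation vector, rad) and "tvec" (3), from world to camera coordinates, as OpenCV has them. Camera axes: x right, y down, z forward; pixel columns grow to the right and rows downward; lengths in m; the calibration is good to about 2 mm. A picture is of the moment at which its call begins: read the wrist's pose just before it. get_calibration takes no time and is no camera call; for the wrist camera it gives the pose at the moment of the call.
- robot.sign_off(): hands the job in, once; it reports no verdict.
The state is a dict: "t": time; "q": joint angles; "joint_vel": joint speeds; "joint_efforts": joint torques, N m; "tcp_pos": TCP position; "eef_rot": TCP orientation; "force": force on the tool from outside, world axes, zero at the start; "torque": the same for the moment, N m; "finger_gap": finger opening in m.
Only numpy, scipy, OpenCV 4.12 (cv2) and the standard library are available. Lean on these libraries where they do the work, as an engineer would, in place of code of your own. Each camera call takes 0.05 s, during which the arm holds its last target.

## Working session

There is one attempt and no reset: what is moved stays moved. The work goes in short steps, Python scripts to look and compute and a shell command to move; the robot and the scene stay as the last step left them, time stands still between calls to the robot, and variables do not carry over. Pictures are saved under pics/ and viewed, and the job is handed in when it is done.

```bash
ls; mkdir -p pics
python3 - <<'E'
from cell import robot, vision
import cv2
s=robot.state(); print(s)
for n in("scene","top","wrist"):
    cv2.imwrite(f"pics/{n}0.png",vision.snapshot(n)); c=vision.get_calibration(n); print(n,c)
E
```

```text
pics
{'t': 0.0, 'q': array([ 6.23718147e+01,  1.79605292e+01,  8.58541584e+01, -2.17387846e-05,
        7.62606082e+01, -1.27983203e+01]), 'joint_vel': array([-0.02736671, -0.02671781, -0.01209096,  0.0183105 , -0.00495117,
       -0.03101205]), 'joint_efforts': array([ 7.12545698e-04, -4.12268579e+01, -2.59742385e+01, -1.27720778e-04,
        4.14270413e-03, -1.78933544e-05]), 'tcp_pos': array([0.13424974, 0.50727992, 0.23072441]), 'eef_rot': array([[ 2.55949196e-01, -6.09091253e-04, -9.66690042e-01],
       [ 9.66689385e-01, -1.16448425e-03,  2.55949755e-01],
       [-1.28159209e-03, -9.99999136e-01,  2.90753242e-04]]), 'force': array([-0.03555026, -0.59807659,  0.11531812]), 'torque': array([ 0.00119837, -0.06098188, -0.02111129]), 'finger_gap': 0.08510126684454009}
scene {'intrinsics': array([[399.8803444 ,   0.        , 253.73848746],
       [  0.        , 399.8803444 , 198.2197354 ],
       [  0.        ,   0.        ,   1.        ]]), 'rvec': array([ 1.70925058,  2.08139152, -0.66085927]), 'tvec': array([ 0.10155673, -0.42530501,  1.52285245])}
top {'intrinsics': array([[463.43642984,   0.        , 256.08078177],
       [  0.        , 463.43642984, 190.00880943],
       [  0.        ,   0.        ,   1.        ]]), 'rvec': array([ 2.14161418, -2.14800311,  0.18960403]), 'tvec': array([-0.00804729,  0.59969473,  1.32518319])}
wrist {'intrinsics': array([[306.97277271,   0.        , 258.76625984],
       [  0.        , 306.97277271, 188.91689488],
       [  0.        ,   0.        ,   1.        ]]), 'rvec': array([-2.30119129, -1.77128852, -0.25421585]), 'tvec': array([-0.52503199, -0.03624133,  0.37856481])}
```

View pics/top0.png

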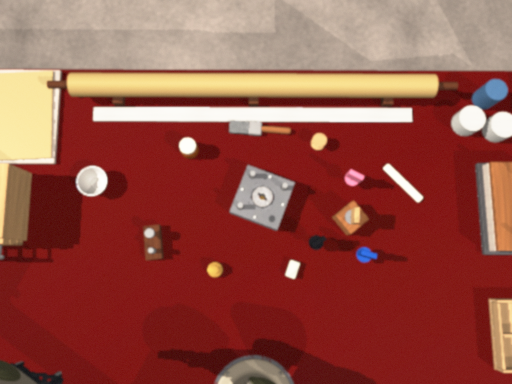

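View pics/scene0.png

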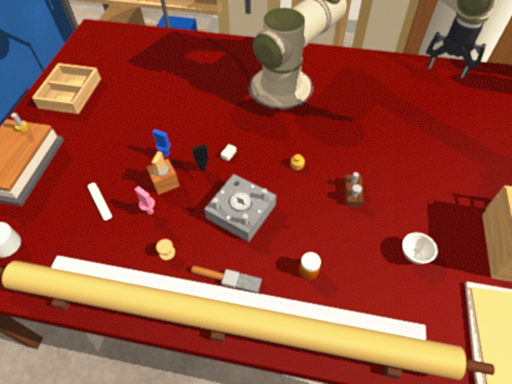

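View pics/wrist0.png

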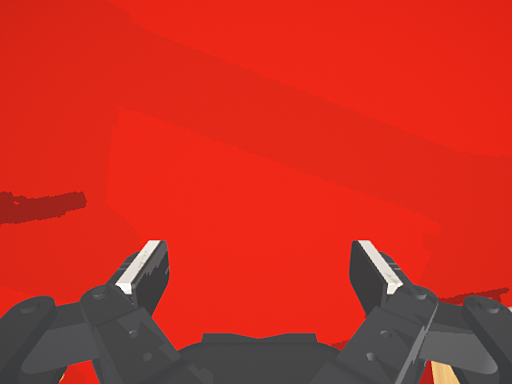

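The top view shows the head at about (262,197), the rack at (152,242) with two pieces, the key and stand at (350,217), and the look-alikes: pink (354,177), black (316,242), blue (366,255). I'll zoom in next.

```bash
cat > h.py <<'E'
import numpy as np, cv2
from cell import robot, vision
def cal(n):
    c=vision.get_calibration(n); R=cv2.Rodrigues(c['rvec'])[0]; return c['intrinsics'],R,np.array(c['tvec']).ravel()
def ray(n,uv,z,c=None):
    K,R,t=c or cal(n); d=R.T@np.linalg.inv(K)@np.array([uv[0],uv[1],1.]); o=-R.T@t
    return (o+d*(z-o[2])/d[2])
def proj(n,p,c=None):
    K,R,t=c or cal(n); q=K@(R@np.asarray(p,float)+t); return q[:2]/q[2]
E
python3 - <<'E'
from h import *
im=cv2.imread('pics/top0.png')
a=cv2.resize(im[155:240,215:310],None,fx=6,fy=6,interpolation=cv2.INTER_CUBIC);cv2.imwrite('pics/a.png',a)
b=cv2.resize(im[185:270,300:385],None,fx=4.6,fy=4.6,interpolation=cv2.INTER_CUBIC)
c=cv2.resize(im[215:300,130:215],None,fx=4.6,fy=4.6,interpolation=cv2.INTER_CUBIC)
cv2.imwrite('pics/b.png',np.hstack([b,c]))
for n,uv,z in[('head',(262,197),.056),('stand',(350,217),.06),('rack',(152,242),.06)]: print(n,ray('top',uv,z))
E
```

```text
head [ 0.57757381 -0.02703038  0.056     ]
stand [ 0.51746535 -0.28359024  0.06      ]
rack [0.44682001 0.29036297 0.06      ]
```

View pics/a.png

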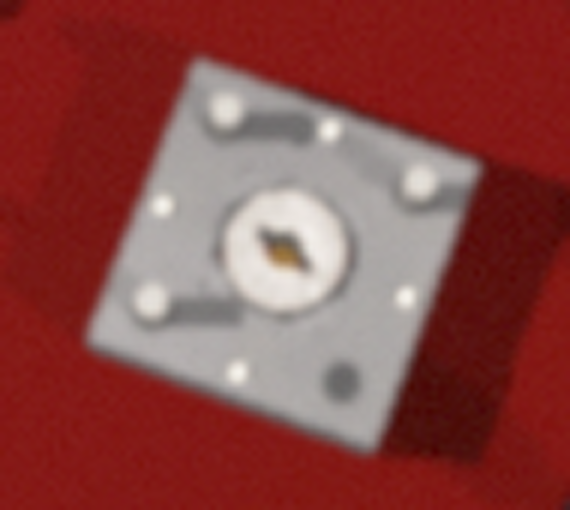

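View pics/b.png

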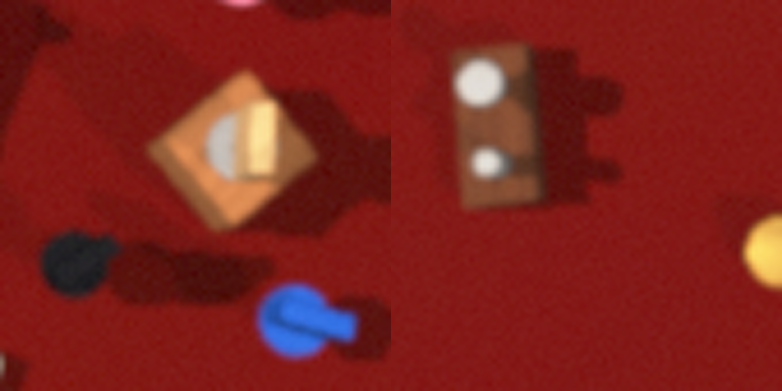

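Run:
```python
from h import *
s=robot.state();K,R,t=cal('wrist');o=-R.T@t;E=s['eef_rot']
print('cam in tool',E.T@(o-s['tcp_pos']),'fwd in tool',E.T@R[2],'right',E.T@R[0])
for n,uv,z in[('spare',(150.9,250.4),.061),('stud',(149.3,232.8),.061),('empty',(272,218.8),.05),('hub',(215+284/6,155+249/6),.056)]: print(n,ray('top',uv,z))
p=lambda u,v,z:ray('top',(215+u/6,155+v/6),z)
C=[p(200,60,.05),p(485,160,.05),p(376,450,.05),p(88,345,.05)]
print(np.mean(C,0)); 
for i in range(4):
  d=C[(i+1)%4]-C[i]; print(np.linalg.norm(d),np.degrees(np.arctan2(d[1],d[0])))
```

```text
cam in tool [ 0.00029494 -0.1422249   0.07192674] fwd in tool [ 3.35245219e-04  9.59387720e-01 -2.82090572e-01] right [ 9.99999935e-01 -3.59574153e-04 -3.44776836e-05]
spare [0.42282953 0.29254055 0.061     ]
stud [0.473187   0.29874714 0.061     ]
empty [ 0.51379656 -0.0561314   0.05      ]
hub [ 0.57905797 -0.02802035  0.056     ]
[ 0.57825339 -0.02987035  0.05      ]
0.14996618902727618 -109.78385754363393
0.1538366731997336 158.76071959344122
0.14960655993060493 69.76773981246559
0.1526573421024862 -21.113789206604206
```

```bash
python3 -m inch '[0.024,-0.018,-0.002,0,0,2,0.085, 0.024,-0.018,-0.002,0,0,2,0.085, 0.024,-0.018,-0.002,0,0,2,0.085, 0.024,-0.018,-0.002,0,0,2,0.085, 0.024,-0.018,-0.002,0,0,2,0.085, 0.024,-0.018,-0.002,0,0,2,0.085, 0.024,-0.018,-0.002,0,0,2,0.085, 0.024,-0.018,-0.002,0,0,2,0.085, 0.024,-0.018,-0.002,0,0,2,0.085, 0.024,-0.018,-0.002,0,0,2,0.085, 0.024,-0.018,-0.002,0,0,2,0.085, 0.024,-0.018,-0.002,0,0,0,0.085]'
python3 -m inch '[0,0,0,0,0,0,0.085]'
python3 - <<'E'
from h import *
s=robot.state();print(s['tcp_pos'],s['eef_rot'],s['t'])
np.savez('w1.npz',K=cal('wrist')[0],R=cal('wrist')[1],t=cal('wrist')[2])
cv2.imwrite('pics/w1.png',vision.snapshot('wrist')); print(proj('wrist',[.423,.2925,.061]))
E
```

```text
t: 1.15
tcp_pos: [0.4284, 0.2815, 0.204]
eef_rot: [[-0.153, -0.004, -0.988], [0.988, -0.003, -0.153], [-0.002, -1.0, 0.004]]
force: [0.0, -0.1, -0.7]
finger_gap: 0.0849
t: 1.23
tcp_pos: [0.4315, 0.2786, 0.2032]
eef_rot: [[-0.15, -0.004, -0.989], [0.989, -0.004, -0.15], [-0.003, -1.0, 0.004]]
force: [-0.1, 0.4, -0.2]
finger_gap: 0.085
[0.43150321 0.27855298 0.20320142] [[-0.14975794 -0.00379017 -0.98871543]
 [ 0.98871695 -0.00398088 -0.14974291]
 [-0.00336841 -0.99998489  0.00434357]] 1.2333
[273.04049675 172.65217288]
```

View pics/w1.png

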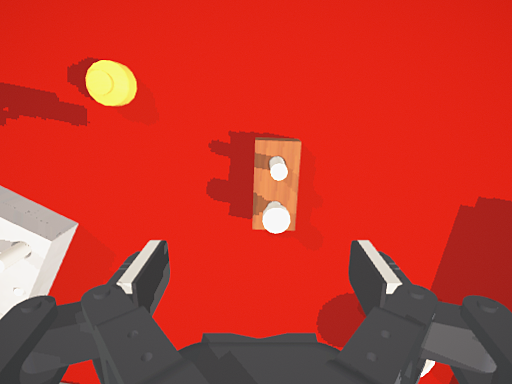

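Run:
```python
from h import *
im=cv2.imread('pics/w1.png')
cv2.imwrite('pics/w1z.png',cv2.resize(im[125:245,230:330],None,fx=5,fy=5,interpolation=cv2.INTER_CUBIC))
```

```text
(no output)
```

View pics/w1z.png

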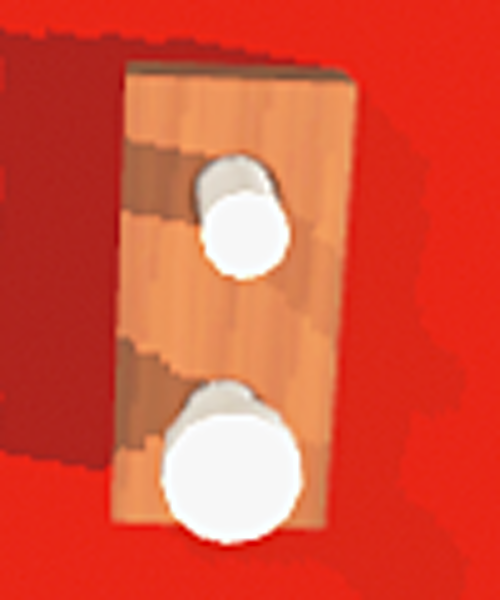

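Run:
```python
from h import *
d=np.load('w1.npz');c=(d['K'],d['R'],d['t'])
a=ray('',(278.7,171.3),.061,c);b=ray('',(275.7,218.9),.061,c)
print(a,b,np.linalg.norm(a-b),np.degrees(np.arctan2(*(b-a)[1::-1])))
s=robot.state();print(a-s['tcp_pos'],s['tcp_pos'],np.degrees(np.arctan2(s['eef_rot'][1,0],s['eef_rot'][0,0])))
```

```text
[0.42259996 0.29632082 0.061     ] [0.47081255 0.3014899  0.061     ] 0.04848890290109121 6.119547900059488
[-0.00732301  0.01657639 -0.1423172 ] [0.42992296 0.27974444 0.2033172 ] 98.6390998261218
```

```bash
python3 -m inch '[-0.003,0.007,-0.03,0,0,0,0.06, -0.003,0.007,-0.03,0,0,0,0.06, -0.002,0.003,-0.03,0,0,0,0.06, 0,0,-0.03,0,0,0,0.06, 0,0,-0.02,0,0,0,0.06, 0,0,0,0,0,0,0.06]'
```

```text
t: 1.78
tcp_pos: [0.4182, 0.2999, 0.0597]
eef_rot: [[-0.151, -0.001, -0.989], [0.989, -0.001, -0.151], [-0.001, -1.0, 0.001]]
force: [-0.2, -1.4, -0.8]
finger_gap: 0.06
```

```bash
python3 -m inch '[0.004,-0.004,-0.01,0,0,0,0.05, 0,0,-0.013,0,0,0,0.05, 0,0,0,0,0,0,0.05]'
python3 - <<'E'
from h import *
cv2.imwrite('pics/w2.png',vision.snapshot('wrist'))
E
```

```text
t: 2.03
tcp_pos: [0.4222, 0.297, 0.0374]
eef_rot: [[-0.153, 0.0, -0.988], [0.988, -0.0, -0.153], [-0.0, -1.0, -0.0]]
force: [-1.7, 0.9, -0.2]
finger_gap: 0.0498
```

View pics/w2.png

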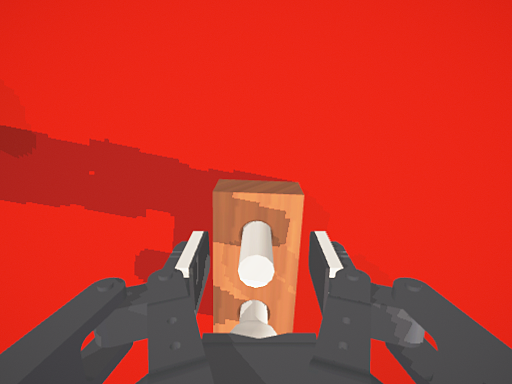

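The pin's top at (257,268) sits centred between the pads. Close on it.

```bash
python3 -m inch '[0,0,0,0,0,0,0.01, 0,0,0,0,0,0,0.01, 0,0,0,0,0,0,0.01, 0,0,0,0,0,0,0.01, 0,0,0,0,0,0,0.01]';  python3 - <<'E'
from h import *
cv2.imwrite('pics/w3.png',vision.snapshot('wrist'))
E
```

```text
t: 2.5
tcp_pos: [0.4249, 0.2978, 0.0428]
eef_rot: [[-0.153, 0.008, -0.988], [0.988, 0.003, -0.153], [0.001, -1.0, -0.008]]
force: [0.1, -0.9, -1.3]
finger_gap: 0.0138
```

View pics/w3.png

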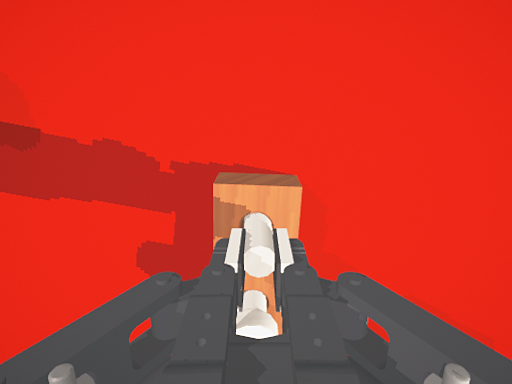

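```bash
python3 -m inch '[0,0,0,0,0,0,0.01]';  python3 - <<'E'
from h import *
im=cv2.imread('pics/w3.png')
cv2.imwrite('pics/w3z.png',cv2.resize(im[190:350,190:330],None,fx=4,fy=4,interpolation=cv2.INTER_CUBIC))
im=vision.snapshot('scene');cv2.imwrite('pics/s3.png',cv2.resize(im[100:260,280:420],None,fx=4,fy=4,interpolation=cv2.INTER_CUBIC))
E
```

```text
t: 2.63
tcp_pos: [0.4249, 0.2978, 0.0429]
eef_rot: [[-0.153, 0.008, -0.988], [0.988, 0.003, -0.153], [0.001, -1.0, -0.008]]
force: [-0.2, 0.0, -1.2]
finger_gap: 0.0135
```

View pics/w3z.png

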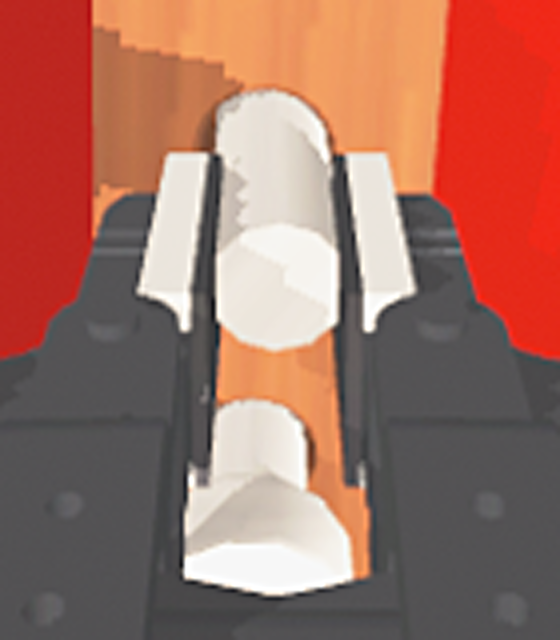

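View pics/s3.png

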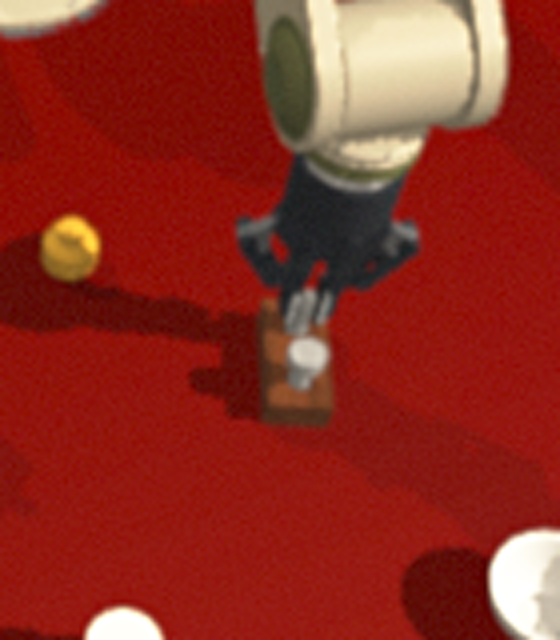

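```bash
python3 -m inch '[0,0,0.02,0,0,0,0.01, 0,0,0.03,0,0,0,0.01, 0,0,0.03,0,0,0,0.01, 0,0,0.02,0,0,0,0.01, 0,0,0,0,0,0,0.01]';  python3 - <<'E'
from h import *
print(robot.state()['q'])
cv2.imwrite('pics/w4.png',vision.snapshot('wrist'))
E
```

```text
t: 3.1
tcp_pos: [0.4237, 0.2975, 0.1459]
eef_rot: [[-0.153, 0.005, -0.988], [0.988, 0.002, -0.153], [0.001, -1.0, -0.005]]
force: [0.7, 0.2, -0.3]
finger_gap: 0.0137
[ 2.20979579e+01  2.16724329e+01  9.41034709e+01  1.15280701e-03
  6.39111071e+01 -7.67031348e+01]
```

View pics/w4.png

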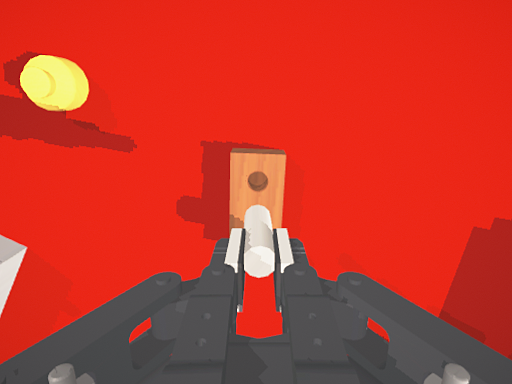

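The pin is lifted and upright between the pads. Next, over the hub, so that the camera sits above the empty pocket.

```bash
python3 -m inch '[0.011,-0.029,0.003,0,0,0,0.01, 0.011,-0.029,0.003,0,0,0,0.01, 0.011,-0.029,0.003,0,0,0,0.01, 0.011,-0.029,0.003,0,0,0,0.01, 0.011,-0.029,0.002,0,0,0,0.01, 0.011,-0.029,0.002,0,0,0,0.01, 0.011,-0.029,0.002,0,0,0,0.01, 0.011,-0.029,0.002,0,0,0,0.01, 0.011,-0.029,0,0,0,0,0.01, 0.011,-0.029,0,0,0,0,0.01, 0.011,-0.029,0,0,0,0,0.01, 0.011,-0.022,0,0,0,0,0.01, 0,0,0,0,0,0,0.01, 0,0,0,0,0,0,0.01]';  python3 - <<'E'
from h import *
s=robot.state()
c=cal('wrist');np.savez('w5.npz',K=c[0],R=c[1],t=c[2],p=s['tcp_pos'],E=s['eef_rot']);print(s['tcp_pos'])
cv2.imwrite('pics/w5.png',vision.snapshot('wrist'))
E
```

```text
t: 4.32
tcp_pos: [0.5511, -0.0602, 0.1449]
eef_rot: [[-0.155, -0.022, -0.988], [0.988, 0.006, -0.155], [0.009, -1.0, 0.021]]
force: [-0.5, 0.7, -1.3]
finger_gap: 0.0136
[ 0.55110751 -0.06024014  0.14486173]
```

View pics/w5.png

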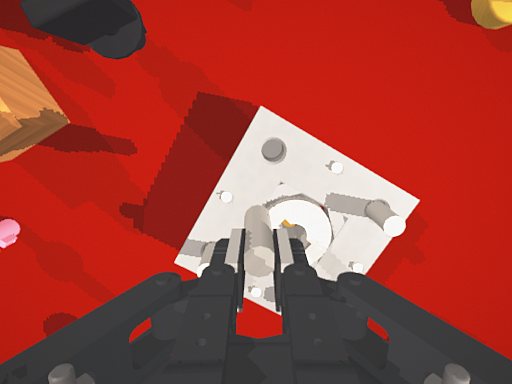

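Run:
```python
from h import *
im=cv2.imread('pics/w5.png')
cv2.imwrite('pics/w5z.png',cv2.resize(im[95:295,170:425],None,fx=3,fy=3,interpolation=cv2.INTER_CUBIC))
cv2.imwrite('pics/w5p.png',cv2.resize(im[125:175,245:305],None,fx=10,fy=10,interpolation=cv2.INTER_CUBIC))
```

```text
(no output)
```

View pics/w5z.png

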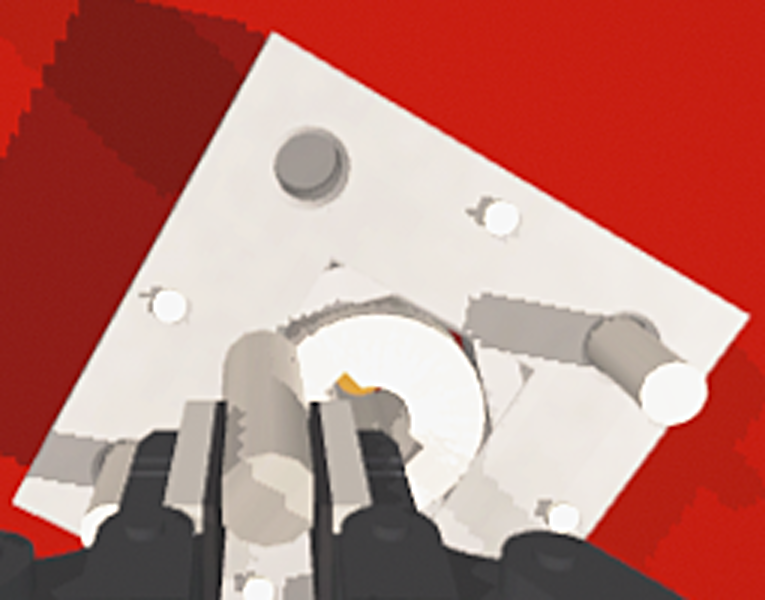

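View pics/w5p.png

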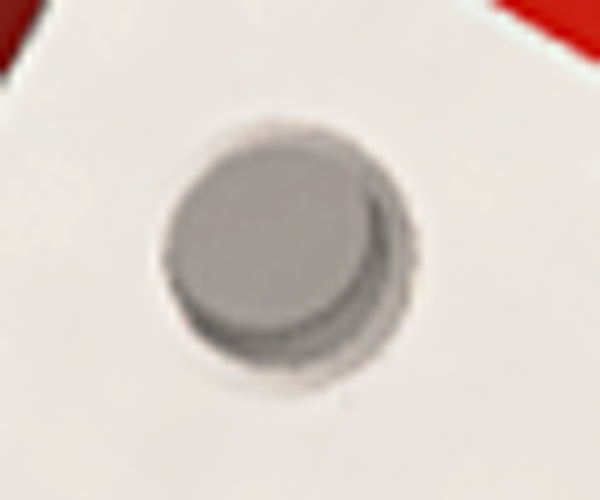

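Run:
```python
from h import *
d=np.load('w5.npz');c=(d['K'],d['R'],d['t']);p=d['p'];E=d['E']
h=ray('',(273.5,150.3),.05,c);print('pocket',h)
print('top cam pocket', ray('top',(215+342/6-.4,155+383/6-.4),.05))
for zz in(.014,.018,.022):
  q=ray('',(170+267/3,95+500/3),p[2]+zz,c);print('pintop in tool',zz,E.T@(q-p))
# foot: project foot circle in tool for axis at z offset
for tz in(-.004,-.002,0,.002,.004):
  pts=[proj('',p+E@np.array([.008*np.cos(a),.037,tz+.008*np.sin(a)]),c) for a in np.linspace(0,6.28,60)]
  pts=np.array(pts);print(tz,'foot minrow',pts[:,1].min(),'col',pts[:,0].min(),pts[:,0].max())
```

```text
pocket [ 0.51440358 -0.05310801  0.05      ]
top cam pocket [ 0.51487816 -0.05496808  0.05      ]
pintop in tool 0.014 [ 0.00045688 -0.01402987 -0.00142661]
pintop in tool 0.018 [ 0.00045159 -0.01798309  0.00083109]
pintop in tool 0.022 [ 0.0004463 -0.0219363  0.0030888]
-0.004 foot minrow 212.1075843402922 col 245.4809761420842 270.8749435491348
-0.002 foot minrow 209.08479645135805 col 245.44186321035843 270.91023517414146
0 foot minrow 206.044037842974 col 245.40252032800925 270.94573414191257
0.002 foot minrow 202.98514778127304 col 245.36294546118816 270.98144228507886
0.004 foot minrow 199.9079636098055 col 245.32313655199061 271.0173614579325
```

```bash
python3 -m inch '[-0.018,0.003,0,-0.3,-1.3,0,0.01, -0.018,0.003,-0.01,0,0,0,0.01, 0,0,-0.02,0,0,0,0.01, 0,0,-0.012,0,0,0,0.01, 0,0,0,0,0,0,0.01, 0,0,0,0,0,0,0.01]';  python3 - <<'E'
from h import *
s=robot.state()
c=cal('wrist');np.savez('w6.npz',K=c[0],R=c[1],t=c[2],p=s['tcp_pos'],E=s['eef_rot']);print(s['tcp_pos'])
im=vision.snapshot('wrist');cv2.imwrite('pics/w6.png',im)
cv2.imwrite('pics/w6z.png',cv2.resize(im[150:300,180:330],None,fx=4,fy=4,interpolation=cv2.INTER_CUBIC))
E
```

```text
t: 4.87
tcp_pos: [0.5104, -0.0476, 0.0986]
eef_rot: [[-0.161, -0.003, -0.987], [0.987, 0.002, -0.161], [0.003, -1.0, 0.003]]
force: [-0.0, -0.5, -0.3]
finger_gap: 0.0134
[ 0.51038154 -0.0476058   0.09856408]
```

View pics/w6z.png

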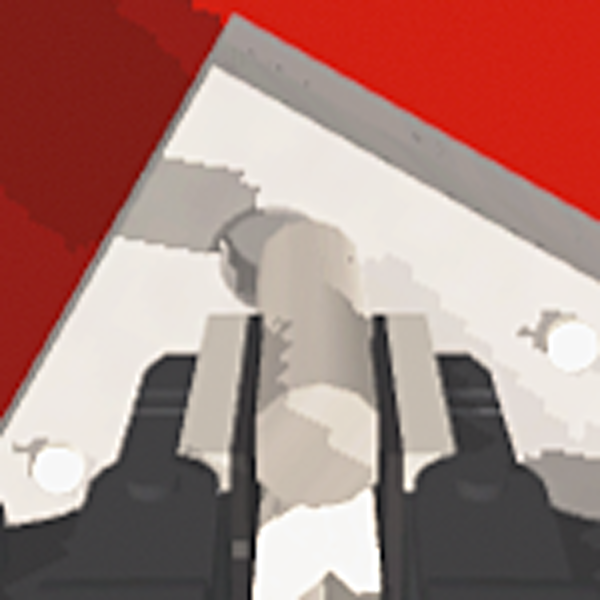

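Run:
```python
from h import *
d=np.load('w6.npz');c=(d['K'],d['R'],d['t']);p=d['p'];E=d['E']
print('left, top observed 235, 201.5 ; pin foot minrow obs',150+222/4,'cols',180+258/4,180+357/4)
for h in([.5144,-.0531,.05],[.5144,-.055,.05],[.516,-.0531,.05]):
  pts=np.array([proj('',np.array(h)+[.011*np.cos(a),.011*np.sin(a),0],c) for a in np.linspace(0,6.28,90)])
  print(h,pts.min(0))
for tz in(-.002,0,.002):
  pts=np.array([proj('',p+E@np.array([.008*np.cos(a),.037,tz+.008*np.sin(a)]),c) for a in np.linspace(0,6.28,60)]);print(tz,pts.min(0),pts.max(0))
```

```text
left, top observed 235, 201.5 ; pin foot minrow obs 205.5 cols 244.5 269.25
[0.5144, -0.0531, 0.05] [232.31737019 200.4076836 ]
[0.5144, -0.055, 0.05] [229.48468382 199.96613043]
[0.516, -0.0531, 0.05] [231.98704378 202.69162531]
-0.002 [245.43366283 209.08363339] [270.89891045 232.76417867]
0 [245.3942777  206.04326364] [270.93435207 229.86315032]
0.002 [245.35466035 202.98476623] [270.97000252 226.94522785]
```

```bash
python3 -m inch '[0.003,-0.002,0,0,0,0,0.01, 0.0015,-0.001,0,0,0,0,0.01, 0,0,0,0,0,0,0.01, 0,0,0,0,0,0,0.01]';  python3 - <<'E'
from h import *
s=robot.state()
c=cal('wrist');np.savez('w7.npz',K=c[0],R=c[1],t=c[2],p=s['tcp_pos'],E=s['eef_rot']);print(s['tcp_pos'])
im=vision.snapshot('wrist');cv2.imwrite('pics/w7.png',im)
cv2.imwrite('pics/w7z.png',cv2.resize(im[150:300,180:330],None,fx=4,fy=4,interpolation=cv2.INTER_CUBIC))
E
```

```text
t: 5.25
tcp_pos: [0.5167, -0.0504, 0.1007]
eef_rot: [[-0.163, 0.0, -0.987], [0.987, 0.001, -0.163], [0.001, -1.0, -0.001]]
force: [0.9, 0.0, 0.7]
finger_gap: 0.0138
[ 0.51669594 -0.05044934  0.10065187]
```

View pics/w7z.png

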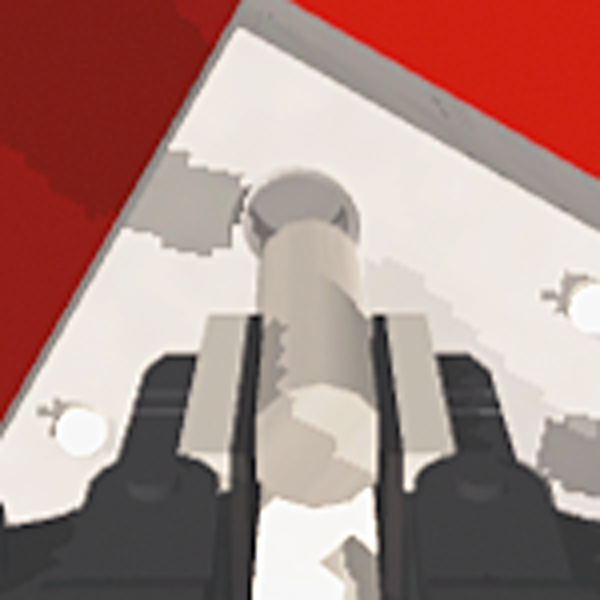

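Run:
```python
from h import *
d=np.load('w7.npz');c=(d['K'],d['R'],d['t']);p=d['p'];E=d['E']
for h in([.5144,-.0513,.05],[.515,-.0513,.05],[.516,-.0513,.05]):
  pts=np.array([proj('',np.array(h)+[.011*np.cos(a),.011*np.sin(a),0],c) for a in np.linspace(0,6.28,90)])
  print(h,pts.min(0),pts.max(0))
print('obs',240.7,270,191.2)
print(robot.state()['tcp_pos'])
```

```text
[0.5144, -0.0513, 0.05] [240.86727736 191.23814059] [273.86748596 222.34034591]
[0.515, -0.0513, 0.05] [240.73559392 192.10041865] [273.70880709 223.15178312]
[0.516, -0.0513, 0.05] [240.51659915 193.53437361] [273.44491795 224.50127985]
obs 240.7 270 191.2
[ 0.51671687 -0.05046827  0.10070622]
```

```bash
python3 -m inch '[-0.003,-0.0013,0,0,0,0,0.01, 0,0,0,0,0,0,0.01, 0,0,0,0,0,0,0.01]';  python3 - <<'E'
from h import *
s=robot.state()
c=cal('wrist');np.savez('w8.npz',K=c[0],R=c[1],t=c[2],p=s['tcp_pos'],E=s['eef_rot']);print(s['tcp_pos'])
im=vision.snapshot('wrist');cv2.imwrite('pics/w8.png',im)
cv2.imwrite('pics/w8z.png',cv2.resize(im[175:250,220:300],None,fx=8,fy=8,interpolation=cv2.INTER_CUBIC))
E
```

```text
t: 5.55
tcp_pos: [0.5135, -0.052, 0.1011]
eef_rot: [[-0.163, 0.001, -0.987], [0.987, 0.001, -0.163], [0.001, -1.0, -0.001]]
force: [-0.7, 0.3, -0.0]
finger_gap: 0.014
[ 0.51354443 -0.05203694  0.10105221]
```

View pics/w8z.png

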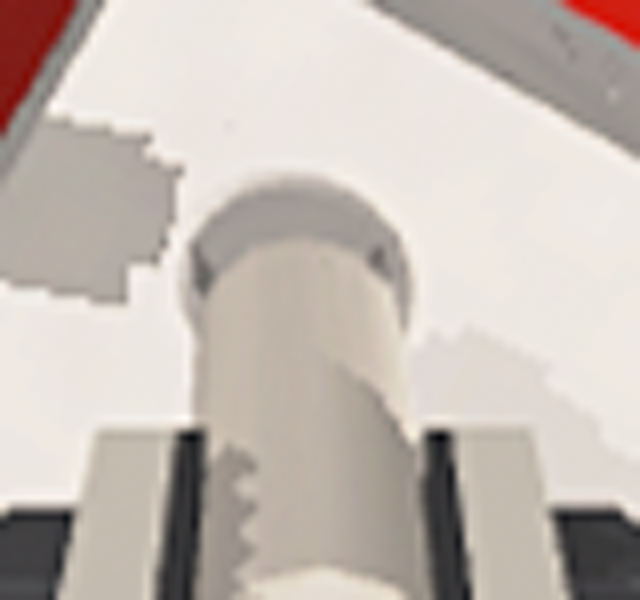

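```bash
python3 -m inch '[0,0,-0.008,0,0,0,0.01, 0,0,-0.007,0,0,0,0.01, 0,0,-0.005,0,0,0,0.01,0,0,0,0,0,0,0.01]';  python3 - <<'E'
from h import *
s=robot.state()
im=vision.snapshot('wrist');cv2.imwrite('pics/w9.png',im)
cv2.imwrite('pics/w9z.png',cv2.resize(im[175:250,220:300],None,fx=8,fy=8,interpolation=cv2.INTER_CUBIC))
E
```

```text
t: 5.93
tcp_pos: [0.5155, -0.0526, 0.081]
eef_rot: [[-0.162, 0.007, -0.987], [0.987, -0.001, -0.162], [-0.002, -1.0, -0.007]]
force: [-0.5, -0.2, -0.1]
finger_gap: 0.0135
```

View pics/w9z.png

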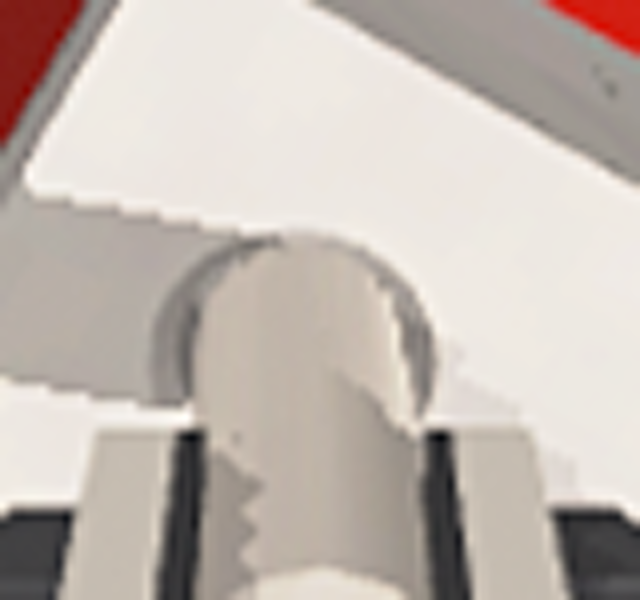

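```bash
python3 -m inch '[0.0004,-0.0006,-0.004,0,0.4,0,0.01, 0,0,-0.004,0,0,0,0.01, 0,0,-0.004,0,0,0,0.01,0,0,0,0,0,0,0.01]'
```

```text
t: 6.32
tcp_pos: [0.5155, -0.0531, 0.0671]
eef_rot: [[-0.162, -0.002, -0.987], [0.987, -0.0, -0.162], [0.0, -1.0, 0.002]]
force: [0.8, 0.1, -0.9]
finger_gap: 0.0138
```

```bash
python3 -m inch '[0,0,-0.003,0,0,0,0.01, 0,0,0,0,0,0,0.01]'; python3 -m inch '[0,0,-0.002,0,0,0,0.01, 0,0,0,0,0,0,0.01]'
```

```text
t: 6.48
tcp_pos: [0.5157, -0.0531, 0.0638]
eef_rot: [[-0.162, -0.002, -0.987], [0.987, -0.0, -0.162], [0.0, -1.0, 0.002]]
force: [0.6, 0.5, -0.4]
finger_gap: 0.0138
t: 6.65
tcp_pos: [0.5169, -0.0533, 0.064]
eef_rot: [[-0.162, 0.001, -0.987], [0.987, -0.001, -0.162], [-0.001, -1.0, -0.001]]
force: [-0.3, -0.3, -0.5]
finger_gap: 0.0138
```

```bash
python3 -m inch '[0,0,0,0,0,0,0.04, 0,0,0,0,0,0,0.04, 0,0,0,0,0,0,0.04, 0,0,0,0,0,0,0.04]'; python3 -m inch '[0,0,0.02,0,0,0,0.04, 0,0,0.03,0,0,0,0.04, 0,0,0.03,0,0,0,0.04,0,0,0.03,0,0,0,0.04,0.015,0.015,0.01,0,0,0,0.04,0.015,0.015,0,0,0,0,0.05,0,0,0,0,0,0,0.06,0,0,0,0,0,0,0.06]';  python3 - <<'E'
from h import *
s=robot.state()
c=cal('wrist');np.savez('w10.npz',K=c[0],R=c[1],t=c[2],p=s['tcp_pos'],E=s['eef_rot']);print(s['tcp_pos'])
im=vision.snapshot('wrist');cv2.imwrite('pics/w10.png',im)
im=vision.snapshot('top');cv2.imwrite('pics/top10.png',im)
E
```

```text
t: 6.98
tcp_pos: [0.5167, -0.0532, 0.0638]
eef_rot: [[-0.162, 0.001, -0.987], [0.987, -0.001, -0.162], [-0.001, -1.0, -0.001]]
force: [-0.5, -1.1, -0.4]
finger_gap: 0.0402
t: 7.65
tcp_pos: [0.5452, -0.0218, 0.1882]
eef_rot: [[-0.161, -0.003, -0.987], [0.987, 0.001, -0.161], [0.001, -1.0, 0.003]]
force: [-0.1, 0.8, 0.9]
finger_gap: 0.06
[ 0.54516764 -0.02181954  0.1882238 ]
```

View pics/w10.png

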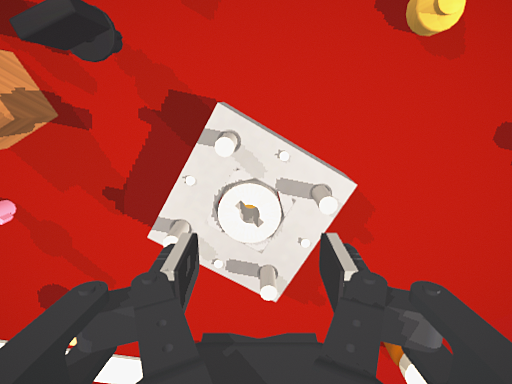

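Run:
```python
from h import *
im=cv2.imread('pics/w10.png')
cv2.imwrite('pics/w10z.png',cv2.resize(im[170:255,205:295],None,fx=8,fy=8,interpolation=cv2.INTER_CUBIC))
cv2.imwrite('pics/w10y.png',cv2.resize(im[95:305,140:360],None,fx=3.4,fy=2.8,interpolation=cv2.INTER_CUBIC))
```

```text
(no output)
```

View pics/w10z.png

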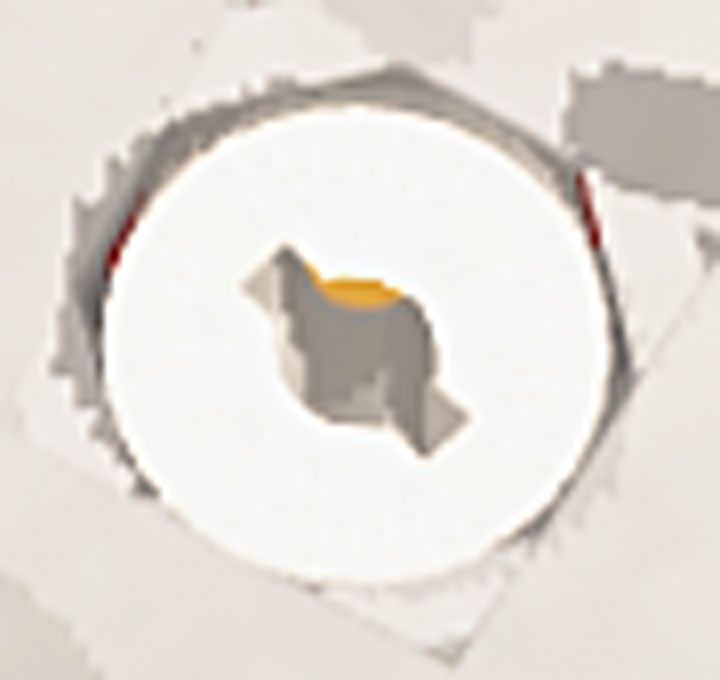

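View pics/w10y.png

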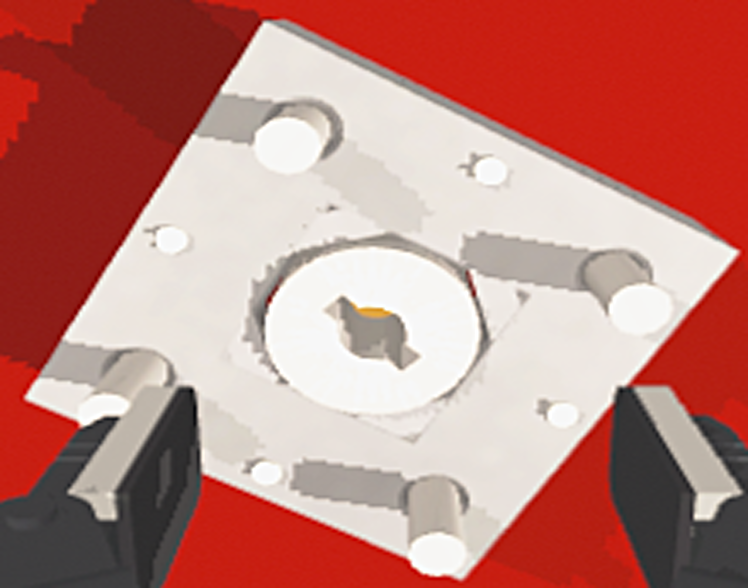

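Run:
```python
from h import *
d=np.load('w10.npz');c=(d['K'],d['R'],d['t'])
P=lambda u,v,z:ray('',(205+u/8-.45,170+v/8-.45),z,c)
a,b=P(265,264,.056),P(449,437,.056)
print('kw',a,b,np.linalg.norm(a-b),np.degrees(np.arctan2(*(b-a)[1::-1])),(a+b)/2)
print('hub',P(357.5,343,.056))
Q=lambda u,v,z:ray('',(140+u/3.4-.4,95+v/2.8-.4),z,c)
t=[Q(289,143,.083),Q(640,308,.083),Q(437,553,.083)]
for i in t: print(i)
e=t[1]-t[0];f=t[2]-t[1];print(np.linalg.norm(e),np.linalg.norm(f),np.degrees(np.arctan2(e[1],e[0])),np.degrees(np.arctan2(f[1],f[0])))
print('ctr from pins',(t[0]+t[2])/2, 'diag', np.linalg.norm(t[0]-t[2]))
E=d['E'];print(np.degrees(np.arctan2(E[1,0],E[0,0])))
```

```text
kw [ 0.56994695 -0.03732822  0.056     ] [ 0.58817744 -0.01232084  0.056     ] 0.03094704643339664 53.90778672664843 [ 0.5790622  -0.02482453  0.056     ]
hub [ 0.57801466 -0.02504287  0.056     ]
[ 0.51432047 -0.05420718  0.083     ]
[0.55009214 0.03927897 0.083     ]
[0.6431849  0.00356032 0.083     ]
0.10009631958733456 0.09970999897815147 69.06108012010934 -20.991251630388387
ctr from pins [ 0.57875268 -0.02532343  0.083     ] diag 0.14122013063989877
99.25439218845244
```

View pics/top10.png

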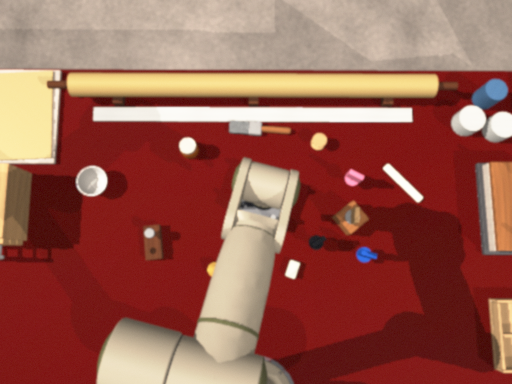

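The new pin's top forms a square with its neighbours (100.1 and 99.7 mm at the seated height), so it is fully down. The hub is at (0.5785, -0.025) and the keyways lie at 54°. Next, a look at the key.

```bash
python3 -m inch '[0,-0.028,0.006,0,0,0,0.06, 0,-0.028,0.006,0,0,0,0.06, 0,-0.028,0.006,0,0,0,0.06, 0,-0.028,0.006,0,0,0,0.06, 0,-0.028,0.006,0,0,0,0.06, 0,-0.028,0.006,0,0,0,0.06, 0,-0.028,0.003,0,0,0,0.06, 0,-0.028,0,0,0,0,0.06, 0,-0.02,0,0,0,0,0.06, 0,0,0,0,0,0,0.06, 0,0,0,0,0,0,0.06]';  python3 - <<'E'
from h import *
s=robot.state()
c=cal('wrist');np.savez('w11.npz',K=c[0],R=c[1],t=c[2],p=s['tcp_pos'],E=s['eef_rot']);print(s['tcp_pos'],s['q'])
im=vision.snapshot('wrist');cv2.imwrite('pics/w11.png',im)
E
```

```text
t: 8.67
tcp_pos: [0.5342, -0.281, 0.2219]
eef_rot: [[-0.155, -0.018, -0.988], [0.988, 0.008, -0.155], [0.01, -1.0, 0.017]]
force: [0.6, 0.5, -0.9]
finger_gap: 0.0603
[ 0.53421286 -0.28099882  0.22187858] [ -38.71893389   29.01601941   71.0658846    -0.31618133   81.00781309
 -137.58735181]
```

View pics/w11.png

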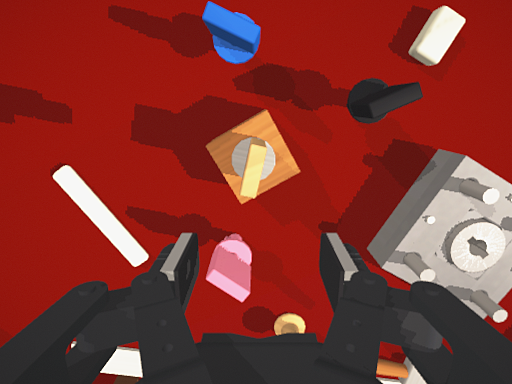

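Run:
```python
from h import *
im=cv2.imread('pics/w11.png')
cv2.imwrite('pics/w11z.png',cv2.resize(im[105:210,200:305],None,fx=6,fy=5.7,interpolation=cv2.INTER_CUBIC))
```

```text
(no output)
```

View pics/w11z.png

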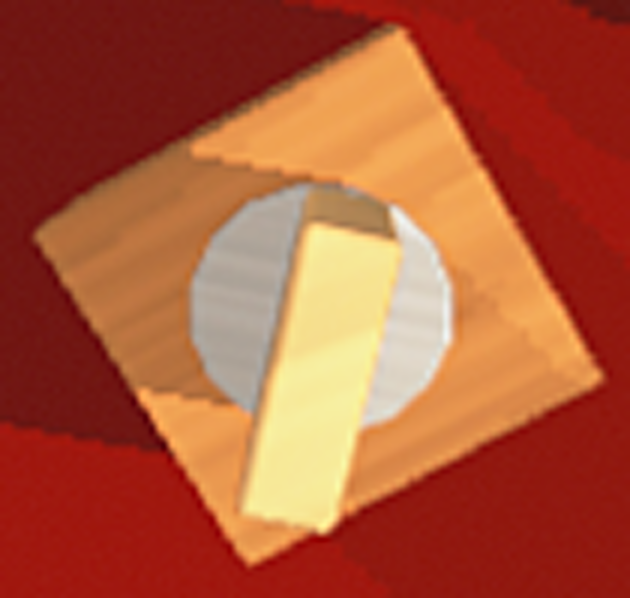

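Run:
```python
from h import *
d=np.load('w11.npz');c=(d['K'],d['R'],d['t'])
P=lambda u,v,z:ray('',(200+u/6-.45,105+v/5.7-.45),z,c)
q=[P(*x,.123) for x in((310,223),(400,243),(335,535),(240,512))]
for i in range(4):
  e=q[(i+1)%4]-q[i];print(np.linalg.norm(e),np.degrees(np.arctan2(e[1],e[0])))
print('bow',np.mean(q,0),'collar',P(321,308,.066))
```

```text
0.012144372705063784 85.69037873147795
0.0431726895646533 -2.682902409634336
0.013477236469099057 -96.21217282130908
0.042707967058463955 175.55641304616503
bow [ 0.51783503 -0.28682084  0.123     ] collar [ 0.51723234 -0.28726247  0.066     ]
```

```bash
python3 -m inch '[0,0,0,0,0,-7,0.06,0,0,0,0,0,-7,0.06,0,0,0,0,0,-7,0.06,0,0,0,0,0,-7,0.06,0,0,0,0,0,-7,0.06,0,0,0,0,0,-7,0.06,0,0,0,0,0,-7,0.06,0,0,0,0,0,-7,0.06,0,0,0,0,0,-7,0.06,0,0,0,0,0,-7,0.06,0,0,0,0,0,-7,0.06,0,0,0,0,0,-7,0.06,0,0,0,0,0,-7,0.06,0,0,0,0,0,-7,0.06,0,0,0,0,0,-7,0.06,0,0,0,0,0,-7,0.06,0,0,0,0,0,-7,0.06,0,0,0,0,0,-7,0.06,0,0,0,0,0,-7,0.06,0,0,0,0,0,0,0.06]'; python3 -c "
from h import *
s=robot.state();E=s['eef_rot'];print(np.degrees(np.arctan2(E[1,0],E[0,0])),s['q'])"
```

```text
t: 10.38
tcp_pos: [0.5322, -0.2556, 0.2195]
eef_rot: [[0.796, 0.023, 0.605], [-0.605, 0.017, 0.796], [0.008, -1.0, 0.028]]
force: [1.5, 0.5, 0.3]
finger_gap: 0.0603
-37.26201150907923 [-37.72088796  26.29618892  75.60094997   1.6444027   77.65171498
  -0.81079525]
```

```bash
python3 -m inch '[-0.004,-0.008,0,-0.3,0.4,-7,0.06,-0.004,-0.008,0,-0.3,0.4,-7,0.06,-0.003,-0.007,0,-0.3,0.4,-7,0.06,-0.003,-0.006,0,0,0,-7,0.06,0,0,0,0,0,-7,0.06,0,0,0,0,0,-7,0.06,0,0,0,0,0,-7,0.06,0,0,0,0,0,-5,0.06,0,0,0,0,0,0,0.06,0,0,0,0,0,0,0.06]'; python3 -c "
from h import *
s=robot.state();E=s['eef_rot'];print(np.degrees(np.arctan2(E[1,0],E[0,0])),s['q'])"
```

```text
t: 11.22
tcp_pos: [0.5172, -0.2768, 0.219]
eef_rot: [[-0.016, -0.001, 1.0], [-1.0, -0.002, -0.016], [0.002, -1.0, -0.001]]
force: [0.4, -0.8, -0.3]
finger_gap: 0.0601
-90.91310457109536 [-39.54337145  26.26792021  75.69998677  -0.10837562  78.02073647
  51.39226178]
```

```bash
python3 -m inch '[0,-0.01,-0.02,0,0,-2.6,0.06,0,0,-0.02,0,0,0,0.06,0,0,-0.01,0,0,0,0.06,0,0,0,0,0,0,0.06,0,0,0,0,0,0,0.06]'
python3 - <<'E'
from h import *
s=robot.state();E=s['eef_rot'];print(np.degrees(np.arctan2(E[1,0],E[0,0])))
c=cal('wrist');np.savez('w12.npz',K=c[0],R=c[1],t=c[2],p=s['tcp_pos'],E=s['eef_rot'])
im=vision.snapshot('wrist');cv2.imwrite('pics/w12.png',im)
E
```

```text
t: 11.63
tcp_pos: [0.5177, -0.2853, 0.1686]
eef_rot: [[-0.04, 0.001, 0.999], [-0.999, -0.003, -0.04], [0.002, -1.0, 0.001]]
force: [0.3, 0.6, -0.8]
finger_gap: 0.0602
-92.31604290129403
```

View pics/w12.png

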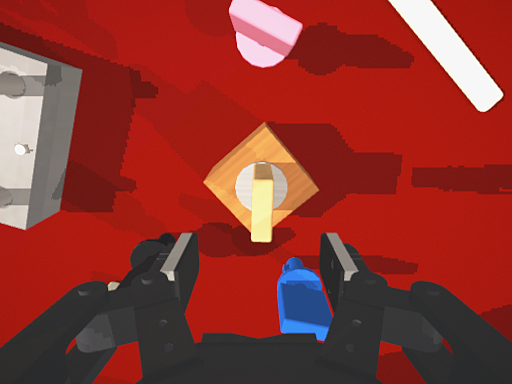

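Run:
```python
from h import *
im=cv2.imread('pics/w12.png')
cv2.imwrite('pics/w12z.png',cv2.resize(im[150:250,210:310],None,fx=6,fy=6,interpolation=cv2.INTER_CUBIC))
```

```text
(no output)
```

View pics/w12z.png

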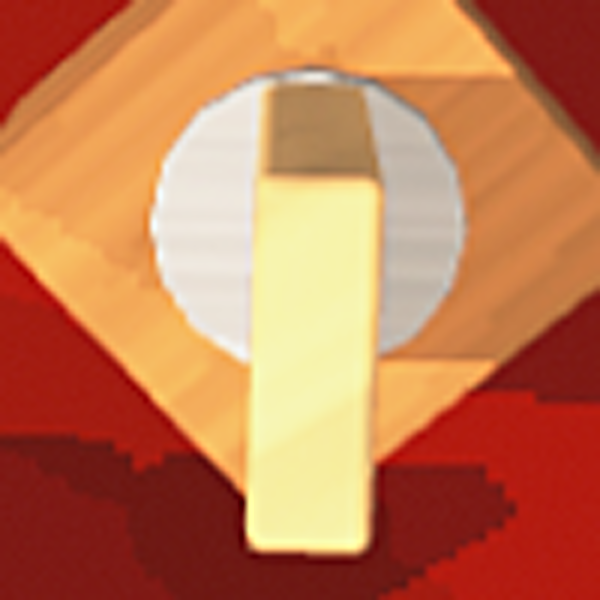

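Run:
```python
from h import *
d=np.load('w12.npz');c=(d['K'],d['R'],d['t'])
P=lambda u,v,z:ray('',(210+u/6-.45,150+v/6-.45),z,c)
q=[P(*x,.123) for x in((256,177),(381,178),(371,552),(247,552))]
for i in range(4):
  e=q[(i+1)%4]-q[i];print(np.linalg.norm(e),np.degrees(np.arctan2(e[1],e[0])))
m=np.mean(q,0);print('bow',m,'collar',P(308,222,.066), 'in tool',d['E'].T@(m-d['p']))
```

```text
0.013170693420156589 -92.82067765001864
0.043266150075375535 176.951464829062
0.013887514990135422 87.6265224571219
0.04338329899263045 -3.9941399220154152
bow [ 0.51882814 -0.28707066  0.123     ] collar [ 0.51931488 -0.28696933  0.066     ] in tool [0.00157148 0.04561936 0.0012039 ]
```

```bash
python3 -m inch '[0.0007,-0.0015,-0.02,0,0,-1.2,0.055,0,0,-0.025,0,0,0,0.05,0,0,-0.02,0,0,0,0.045,0,0,-0.015,0,0,0,0.045,0,0,0,0,0,0,0.045,0,0,0,0,0,0,0.045]'
python3 - <<'E'
from h import *
s=robot.state();E=s['eef_rot'];print(np.degrees(np.arctan2(E[1,0],E[0,0])))
im=vision.snapshot('wrist');cv2.imwrite('pics/w13.png',im)
E
```

```text
t: 12.18
tcp_pos: [0.5213, -0.2881, 0.0935]
eef_rot: [[-0.055, 0.01, 0.998], [-0.998, -0.011, -0.055], [0.01, -1.0, 0.011]]
force: [0.6, -0.1, -0.6]
finger_gap: 0.0449
-93.13586079576095
```

View pics/w13.png

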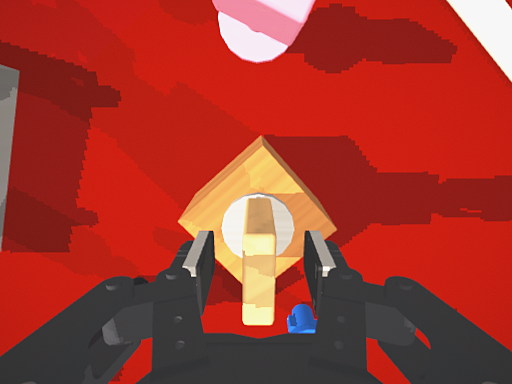

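```bash
python3 -m inch '[-0.002,0.001,-0.006,0.6,0.6,-0.3,0.045,0,0,-0.006,0,0,0,0.045,0,0,0,0,0,0,0.045,0,0,0,0,0,0,0.045]'
```

```text
t: 12.57
tcp_pos: [0.5206, -0.2881, 0.0846]
eef_rot: [[-0.06, 0.004, 0.998], [-0.998, -0.003, -0.06], [0.003, -1.0, 0.004]]
force: [0.5, -0.1, -0.3]
finger_gap: 0.0445
```

```bash
python3 -m inch '[-0.0015,0.0008,-0.004,0.2,0.2,0,0.04,0,0,0,0,0,0,0.04,0,0,0,0,0,0,0.04]'; python3 -m inch '[0,0,0,0,0,0,0.005,0,0,0,0,0,0,0.005,0,0,0,0,0,0,0.005,0,0,0,0,0,0,0.005,0,0,0,0,0,0,0.005,0,0,0,0,0,0,0.005]'
```

```text
t: 12.82
tcp_pos: [0.5192, -0.2874, 0.0809]
eef_rot: [[-0.059, 0.001, 0.998], [-0.998, -0.0, -0.059], [0.0, -1.0, 0.001]]
force: [0.7, 0.8, 0.5]
finger_gap: 0.04
t: 13.32
tcp_pos: [0.5193, -0.2875, 0.0811]
eef_rot: [[-0.059, 0.001, 0.998], [-0.998, -0.0, -0.059], [0.0, -1.0, 0.001]]
force: [0.2, -0.9, -0.1]
finger_gap: 0.0134
```

```bash
python3 -m inch '[0,0,0.015,0,0,0,0.005,0,0,0.02,0,0,0,0.005,0,0,0.025,0,0,0,0.005,0,0,0.025,0,0,0,0.005,0,0,0.02,0,0,0,0.005,0,0,0,0,0,0,0.005]';  python3 - <<'E'
from h import *
im=vision.snapshot('wrist');cv2.imwrite('pics/w14.png',im)
E
```

```text
t: 13.82
tcp_pos: [0.5175, -0.2859, 0.1876]
eef_rot: [[-0.059, -0.004, 0.998], [-0.998, 0.004, -0.059], [-0.004, -1.0, -0.005]]
force: [0.3, -0.5, -0.1]
finger_gap: 0.0133
```

View pics/w14.png

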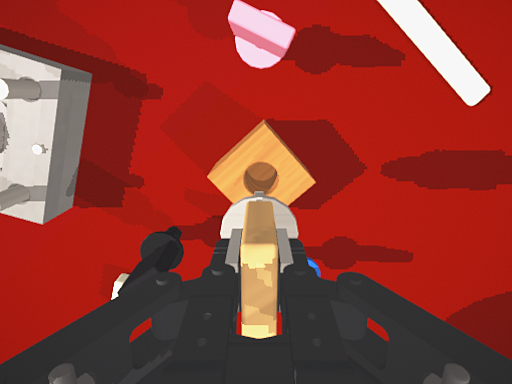

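```bash
python3 -m inch '[0.005,0.022,0.001,0,0,4.8,0.005,0.005,0.022,0.001,0,0,4.8,0.005,0.005,0.022,0.001,0,0,4.8,0.005,0.005,0.022,0.001,0,0,4.8,0.005,0.005,0.022,0.001,0,0,4.8,0.005,0.005,0.022,0.001,0,0,4.8,0.005,0.005,0.022,0,0,0,4.8,0.005,0.005,0.022,0,0,0,4.8,0.005,0.022,0,0,0,0,4.8,0.005,0.005,0.022,0,0,0,4.8,0.005,0,0.01,0,0,0,4.8,0.005,0,0,0,0,0,0,0.005,0,0,0,0,0,0,0.005]';  python3 - <<'E'
from h import *
s=robot.state();E=s['eef_rot'];print(np.degrees(np.arctan2(E[1,0],E[0,0])),s['q'])
im=vision.snapshot('wrist');cv2.imwrite('pics/w15.png',im)
E
```

```text
t: 14.95
tcp_pos: [0.5776, -0.0646, 0.1666]
eef_rot: [[0.785, -0.043, 0.618], [-0.619, 0.002, 0.785], [-0.035, -0.999, -0.025]]
force: [-0.5, -0.7, -1.1]
finger_gap: 0.0136
-38.27038467060824 [-17.63509355  29.40071966  78.91886137  -0.66582429  74.0536483
  20.80649846]
```

View pics/w15.png

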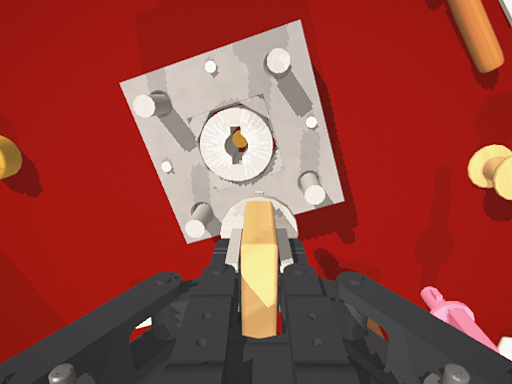

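Run:
```python
from h import *
s=robot.state();c=cal('wrist');np.savez('w15.npz',K=c[0],R=c[1],t=c[2],p=s['tcp_pos'],E=s['eef_rot']);print(s['tcp_pos'])
im=cv2.imread('pics/w15.png')
cv2.imwrite('pics/w15z.png',cv2.resize(im[95:195,190:290],None,fx=6,fy=6,interpolation=cv2.INTER_CUBIC))
```

```text
[ 0.57743832 -0.06475369  0.1665734 ]
```

View pics/w15z.png

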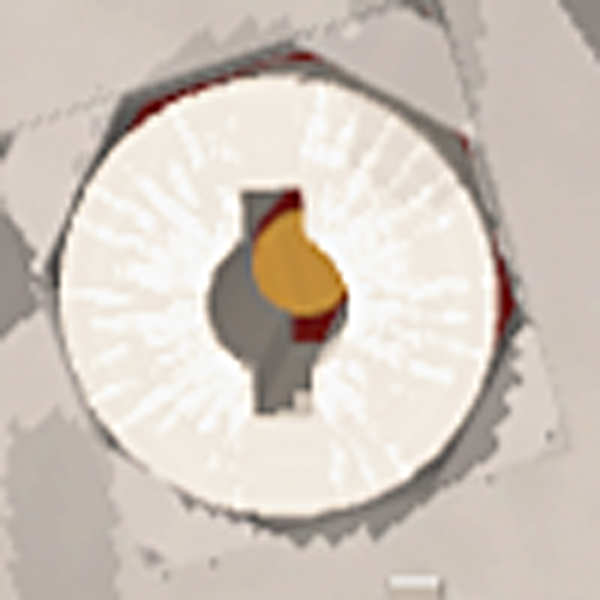

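Run:
```python
from h import *
d=np.load('w15.npz');c=(d['K'],d['R'],d['t'])
P=lambda u,v,z:ray('',(190+u/6-.45,95+v/6-.45),z,c)
a,b=P(271,190,.056),P(283,413,.056)
print(a,b,np.linalg.norm(a-b),np.degrees(np.arctan2(*(a-b)[1::-1])),(a+b)/2,P(279,295,.056))
# key in tool: collar top / bow top visible
print(d['E'][:,1])
```

```text
[ 0.58852431 -0.01255108  0.056     ] [ 0.5702183  -0.03725264  0.056     ] 0.030745354535895872 53.458336448713986 [ 0.5793713  -0.02490186  0.056     ] [ 0.58032877 -0.02415249  0.056     ]
[-0.04309997  0.00212267 -0.99906851]
```

```bash
python3 -m inch '[0,0.012,0.006,0,-0.9,1,0.005,0,0.012,0.003,0,-0.9,1,0.005,0.001,0.012,0,0,-0.6,0,0.005,0,0,0,0,0,0,0.005,0,0,0,0,0,0,0.005]';  python3 - <<'E'
from h import *
s=robot.state();E=s['eef_rot'];print(np.degrees(np.arctan2(E[1,0],E[0,0])))
E
```

```text
t: 15.42
tcp_pos: [0.5776, -0.027, 0.1759]
eef_rot: [[0.803, 0.002, 0.595], [-0.595, 0.002, 0.803], [0.001, -1.0, 0.003]]
force: [0.1, -0.9, -1.9]
finger_gap: 0.0129
-36.53963070172086
```

```bash
python3 -m inch '[0.002,0.003,-0.01,0,0,0,0.005,0,0,-0.015,0,0,0,0.005,0,0,-0.012,0,0,0,0.005,0,0,0,0,0,0,0.005,0,0,0,0,0,0,0.005]';  python3 - <<'E'
from h import *
s=robot.state();E=s['eef_rot'];print(np.degrees(np.arctan2(E[1,0],E[0,0])))
im=vision.snapshot('wrist');cv2.imwrite('pics/w16.png',im)
E
```

```text
t: 15.83
tcp_pos: [0.58, -0.0238, 0.1361]
eef_rot: [[0.803, 0.004, 0.597], [-0.597, 0.001, 0.803], [0.002, -1.0, 0.003]]
force: [-0.5, 0.4, -0.5]
finger_gap: 0.0134
-36.62647077174099
```

View pics/w16.png

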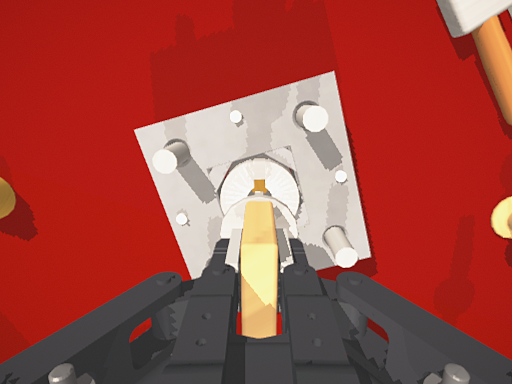

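Keyway end at (259,184) lines up with the key's axis. Lower gently.

```bash
python3 -m inch '[0,0,-0.007,0,-0.2,0.3,0.005,0,0,-0.007,0,0,0,0.005,0,0,-0.005,0,0,0,0.005,0,0,0,0,0,0,0.005]'
```

```text
t: 16.22
tcp_pos: [0.5805, -0.0242, 0.1165]
eef_rot: [[0.806, 0.009, 0.592], [-0.592, 0.001, 0.806], [0.007, -1.0, 0.006]]
force: [-0.4, -0.4, -1.5]
finger_gap: 0.0134
```

```bash
python3 -m inch '[0,0,-0.004,0,0,0,0.005,0,0,-0.004,0,0,0,0.005,0,0,0,0,0,0,0.005]'
```

```text
t: 16.47
tcp_pos: [0.5803, -0.0243, 0.1077]
eef_rot: [[0.806, 0.009, 0.592], [-0.592, 0.001, 0.806], [0.007, -1.0, 0.006]]
force: [0.2, 0.2, -1.5]
finger_gap: 0.0131
```

```bash
python3 -m inch '[0,0,-0.003,0,0.5,0,0.005,0,0,-0.004,0,0,0,0.005,0,0,-0.002,0,0,0,0.005,0,0,0,0,0,0,0.005]'
```

```text
t: 16.8
tcp_pos: [0.5807, -0.0243, 0.0979]
eef_rot: [[0.806, 0.0, 0.593], [-0.593, 0.0, 0.806], [0.0, -1.0, 0.0]]
force: [0.8, -0.5, -2.3]
finger_gap: 0.0132
```

```bash
python3 -m inch '[0,0,-0.005,0,0,0,0.005,0,0,-0.004,0,0,0,0.005,0,0,-0.002,0,0,0,0.005,0,0,0,0,0,0,0.005]'; python3 -m inch '[0,0,-0.003,0,0,0,0.005,0,0,-0.003,0,0,0,0.005,0,0,0,0,0,0,0.005]'
```

```text
t: 17.13
tcp_pos: [0.5806, -0.0243, 0.0857]
eef_rot: [[0.806, 0.0, 0.592], [-0.592, 0.0, 0.806], [-0.0, -1.0, 0.0]]
force: [0.5, -0.3, -2.0]
finger_gap: 0.0135
t: 17.38
tcp_pos: [0.5811, -0.0244, 0.0806]
eef_rot: [[0.806, 0.001, 0.592], [-0.592, -0.0, 0.806], [0.001, -1.0, 0.001]]
force: [-3.5, 1.4, 4.5]
finger_gap: 0.0133
```

```bash
python3 -m inch '[-0.0003,0,-0.003,0,0,0,0.005,0,0,-0.003,0,0,0,0.005]'; python3 -m inch '[0,0,-0.003,0,0,0,0.005,0,0,-0.003,0,0,0,0.005]'
```

```text
t: 17.55
tcp_pos: [0.5812, -0.0244, 0.0769]
eef_rot: [[0.806, 0.003, 0.592], [-0.592, -0.001, 0.806], [0.003, -1.0, 0.001]]
force: [-13.4, 2.1, 33.2]
finger_gap: 0.0129
t: 17.72
tcp_pos: [0.5812, -0.0244, 0.077]
eef_rot: [[0.806, 0.004, 0.592], [-0.592, -0.002, 0.806], [0.004, -1.0, 0.001]]
force: [-13.9, 2.1, 28.4]
finger_gap: 0.0133
```

```bash
python3 -m inch '[-0.0015,0,-0.003,0,0.2,0,0.005]';  python3 - <<'E'
from h import *
im=vision.snapshot('wrist');cv2.imwrite('pics/w17.png',im)
im=vision.snapshot('scene');cv2.imwrite('pics/s17.png',cv2.resize(im[120:300,120:340],None,fx=3.4,fy=3.3,interpolation=cv2.INTER_CUBIC))
im=vision.snapshot('top');cv2.imwrite('pics/t17.png',im)
s=robot.state();print(s['tcp_pos'],s['force'],s['t'],s['eef_rot'][:,1])
E
```

```text
t: 17.8
tcp_pos: [0.5809, -0.0244, 0.077]
eef_rot: [[0.806, 0.005, 0.592], [-0.592, -0.002, 0.806], [0.005, -1.0, 0.001]]
force: [0.8, 2.2, 16.8]
finger_gap: 0.0132
[ 0.58101807 -0.02442108  0.07698086] [-4.02450245  2.02778963 21.2505436 ] 17.95 [ 0.00461314 -0.00219765 -0.99998694]
```

View pics/w17.png

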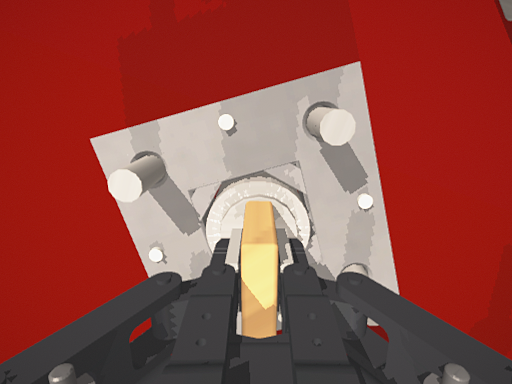

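View pics/s17.png

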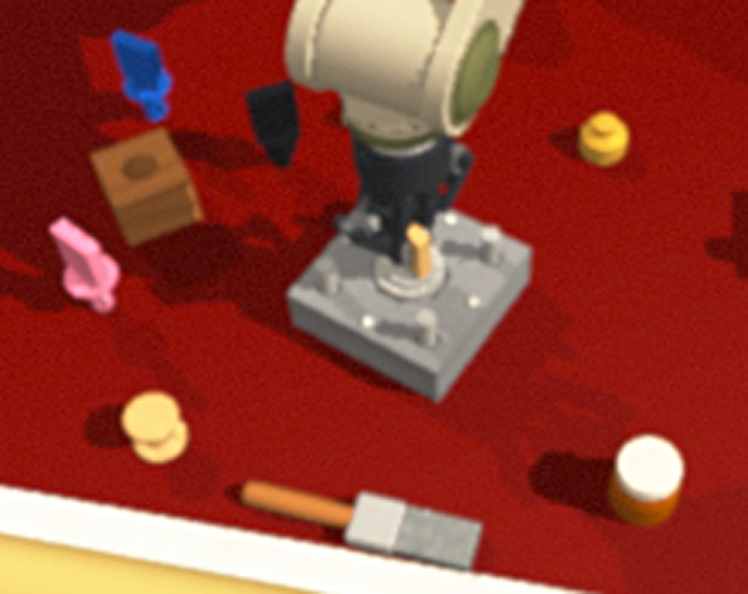

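View pics/t17.png

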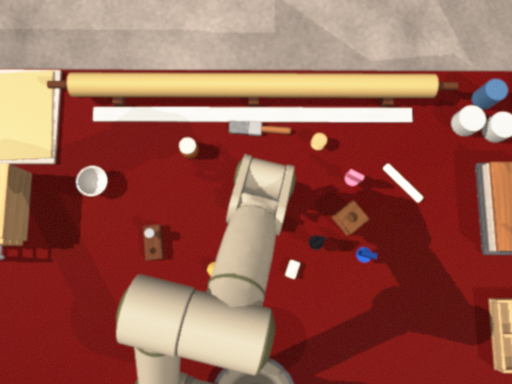

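```bash
python3 -m inch '[-0.0005,0,-0.004,0,0,0,0.005,-0.0005,0,-0.004,0,0,0,0.005]';  python3 - <<'E'
from h import *
vision.snapshot('wrist')
s=robot.state();print(s['tcp_pos'],s['force'],s['t'],s['finger_gap'])
vision.snapshot('wrist')
s=robot.state();print(s['tcp_pos'],s['force'],s['t'])
E
```

```text
t: 18.12
tcp_pos: [0.5812, -0.0244, 0.0769]
eef_rot: [[0.807, 0.009, 0.591], [-0.591, -0.004, 0.807], [0.009, -1.0, 0.002]]
force: [-13.3, 1.9, 34.5]
finger_gap: 0.0131
[ 0.58115991 -0.02443436  0.07696281] [-13.28011892   2.15072408  33.07984046] 18.1667 0.013068734038817408
[ 0.58116663 -0.02442064  0.07695971] [-12.19154903   2.49567941  33.81378181] 18.2167
```

Steady at 33–34 N down, with the height unchanged at the hard stop. Handing in.

```bash
python3 -c "
from cell import robot
print(robot.sign_off())"
```

```text
the job is handed in; nothing more can be done
None
```

The drive head is ready: the spare pin is in the empty pocket and released, and I handed in at about 18.2 s (limit 64 s) still pressing the key home. The sign-off gave no verdict.

- **Pin:** It went down until the pocket floor stopped it. Afterwards its top measured 100.1 and 99.7 mm from its neighbours at the seated height, matching a square. The headed stud stayed in the rack.
- **Key:** I measured the keyways at about 54° in the camera images and set the key to that angle before lowering it. The lugs went in without a search by turning. The spring was felt, then the tool stopped at z = 0.077 m, where the collar should meet the hub. It held there with about 33 N down, well above the spring's 10.2 N.
- **Surroundings:** The last scene and top pictures showed the black, blue and pink look-alikes and the other items in view where they had been. The arm partly hid the paperweight in the top picture.

**Less certain:**
- A sideways force of about 13 N remained on the held key.
- I inferred the collar's contact from the height and force; the pictures do not show it directly.
- While gripping the spare, the arm shifted about 5 mm up and 3 mm sideways. The pin stayed upright in the grip, and the pocket position was measured again before inserting it.

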